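# Kit one spacer disc with its bolt

### The job

Press the dispenser's plunger all the way down once and let it come back up, so that a single spacer disc comes out onto the bench. Then nudge that disc along the bench, never picking it up, until it lies flat and wholly inside the kit bay where the bolt stands. Leave the bolt standing and all other things where they are.

Things in the scene. Friction and masses are not known exactly. Their poses are not given: they have to be found in the camera images.
- dispenser: Fixed spacer dispenser. Origin on the bench under the centre of its magazine, an aluminium square tube 56 mm high holding the stack of discs. Discs leave at bench level along the dispenser's -x, through a slot under the magazine's front face (x = -26 mm). Behind it the grey spring housing, 70 mm high, x = 26 to 110 mm, with the plunger on top. 88 mm wide over its flanges.
- plunger (a joint): Plunger travel in m: 0 up, 0.030 fully down. A spring resists with 6 N (top) to 10 N (bottom), up to 3 N more while moving, and returns it. A full press drives a flat shuttle out of the slot; it leaves the bottom disc with its centre about 67 mm in front (-x) of the dispenser's origin, then goes back in as the plunger rises, and the next disc drops. Each press ejects one.
- plunger_top (a point): Centre of the top of the plunger's round black cap, 40 mm diameter; 68 mm behind (+x of) the dispenser's origin, 115 mm above the bench when up, 85 mm when down. It moves with the plunger.
- spacer_1: Aluminium disc with a black rubber centre, 38 mm diameter, 12 mm thick, 0.04 kg; origin at the centre of its underside. At the start the lowest in the magazine, on the bench: the one that comes out.
- spacer_2: Aluminium disc with a black rubber centre, 38 mm diameter, 12 mm thick, 0.04 kg; origin at the centre of its underside. The middle one in the magazine; must stay in the magazine, where it drops to the bench.
- spacer_3: Aluminium disc with a black rubber centre, 38 mm diameter, 12 mm thick, 0.04 kg; origin at the centre of its underside. The top one in the magazine; must stay in the magazine.
- bay_left: U-shaped kit bay fixed to the bench: three aluminium walls 6 mm thick, 14 mm high, no floor. Inner width 96 mm (x), length 110 mm (y). Origin on the bench at the centre of the inner area; open mouth at y = -55 mm, closed back at y = +55 mm. A disc is wholly inside when its centre is beyond y = -36 mm. It is on the robot's left, its mouth towards the middle.
- bay_right: U-shaped kit bay fixed to the bench: three aluminium walls 6 mm thick, 14 mm high, no floor. Inner width 96 mm (x), length 110 mm (y). Origin on the bench at the centre of the inner area; open mouth at y = -55 mm, closed back at y = +55 mm. A disc is wholly inside when its centre is beyond y = -36 mm. It is on the robot's right, its mouth towards the middle.
- bolt: Steel hex bolt standing on its head: head 24 mm across flats, 28 mm across corners, 10 mm high, shank 16 mm diameter, 55 mm high in all, 0.11 kg. Stands near the back of one of the two bays, about 33 mm beyond the bay's centre. Origin at the centre of its underside.
- nut: Flat steel hex nut, 30 mm across flats, 16 mm high, lying near the back of the other bay. Origin at the centre of its underside. To be left alone.
- screwdriver: Screwdriver lying behind on the left, about 200 mm long. To be left alone.
- tub: Open white tub, 110 x 80 x 45 mm, behind on the right. To be left alone.
Not all that is in view belongs to the job. What is shaped like the bay_left but green is not meant.

How it is judged:
On the way, in this order (a step that is already met when the one before it is completed fails the run):
1. the plunger is pressed fully down (value of joint plunger above 0.027 m), for 0.1 s.
2. the plunger is back up, one disc is out in front of the dispenser (value of joint plunger below 0.004 m and x of spacer_1 in the frame of dispenser below -0.05 m), for 0.1 s.
3. the disc is wholly inside the bay that has the bolt (((x of spacer_1 in the frame of bay_left between -0.031 and 0.031 m and y of spacer_1 in the frame of bay_left between -0.038 and 0.038 m and x of bolt in the frame of bay_left between -0.048 and 0.048 m and y of bolt in the frame of bay_left between -0.02 and 0.055 m) or (x of spacer_1 in the frame of bay_right between -0.031 and 0.031 m and y of spacer_1 in the frame of bay_right between -0.038 and 0.038 m and x of bolt in the frame of bay_right between -0.048 and 0.048 m and y of bolt in the frame of bay_right between -0.02 and 0.055 m))), for 0.1 s.
At the end, for the whole second after the job is handed in: The ejected disc lies flat and still on the bench, wholly inside the bay that holds the bolt (past the mouth to within 2 mm), the bolt stands upright in it, the plunger is up, and the other two discs are still in the magazine (((x of spacer_1 in the frame of bay_left between -0.031 and 0.031 m and y of spacer_1 in the frame of bay_left between -0.038 and 0.038 m and x of bolt in the frame of bay_left between -0.048 and 0.048 m and y of bolt in the frame of bay_left between -0.02 and 0.055 m) or (x of spacer_1 in the frame of bay_right between -0.031 and 0.031 m and y of spacer_1 in the frame of bay_right between -0.038 and 0.038 m and x of bolt in the frame of bay_right between -0.048 and 0.048 m and y of bolt in the frame of bay_right between -0.02 and 0.055 m)) and height (world z) of spacer_1 below 0.003 m and angle between each of spacer_1, bolt's own z axis and vertical below 0.1 rad and linear speed of each of spacer_1, bolt below 0.01 m/s and value of joint plunger below 0.004 m and not (horizontal distance between spacer_2 and dispenser above 0.012 m) and not (horizontal distance between spacer_3 and dispenser above 0.012 m)); the robot touches nothing.
It fails at once if the ejected disc is lifted (more than 15 mm) or tipped up (height (world z) of spacer_1 above 0.015 m or angle between spacer_1's own z axis and vertical above 0.7 rad).
It fails at once if a second disc leaves the magazine (horizontal distance between any of spacer_2, spacer_3 and dispenser above 0.012 m).
It fails at once if the bolt is tipped, lifted or shifted more than 15 mm (angle between bolt's own z axis and vertical above 0.3 rad or distance of bolt from where it was at the start of the episode above 0.015 m).
It fails at once if the nut, screwdriver or tub is shifted more than 15 mm (distance of any of nut, screwdriver, tub from where it was at the start of the episode above 0.015 m).
It also fails if it takes over 48 s, if anything falls off the work surface, if the arm or the gripper's body presses on something with over 40 N, if the wrist force passes 120 N, or if a joint passes its speed limit or range.

### The arm

A 6-joint arm with a two-finger parallel gripper is mounted at the origin on the work surface. World frame = base frame: x ahead of the robot, y to its left, z up, the work surface at z = 0. Lengths are in m, angles in rad, forces in N, time in s.
With the tool pointing down it reaches from about 0.25 to 0.775 m from the base axis. Payload 4 kg.
Tool frame: the origin (TCP) lies between the finger pads; the fingertips stand 14 mm ahead of it and the grasp point (between the pads) lies 5 mm behind it (nose_length is the distance from the TCP to the fingertips, in m); z points along the fingers, y is the line along which they close (so a half turn about z gives the same grasp; the last joint's range is limited). The gripper opens to 94 mm and grips with 3 to 60 N. Pads are 16 mm wide; open, the fingers measure 119 mm over their backs; the gripper's body (75 mm by 177 mm) begins 78 mm behind the grasp point.
Start: joints at [-1.359, 0.087, 1.371, -0, 1.684, -0.103], TCP at [0.17, -0.523, 0.22] pointing down, gripper open.
Joint ranges: [-3.1, 3.1], [-0.76, 2.03], [0.27, 2.55], [-1.08, 4.22], [0.17, 2.65], [-2.57, 2.57]. Speed limits (rad/s): [2.79, 2.79, 3.14, 3.14, 3.14, 3.14].

### API

Orientations are given as [roll, pitch, yaw] about the fixed x, y, z axes, in that order (R = Rz(yaw) Ry(pitch) Rx(roll)).
In Python, from bench import * gives the robot as it stands.
- The arm moves only by the tool move_arm, never from a script. Its argument "steps" is one flat list of numbers, 7 for each row, row after row: the turn, a rotation vector about the world's x, y, z in rad, then the shift along the world's x, y, z in m, then the opening, from 0 (shut) to 1 (fully open). A call has 1 to 12 rows; each row is the pose to reach, as a shift and turn from the pose commanded when the call began; what a row does not reach only later rows make up. A row lasts 1/10 s, in which the tool goes at most 50 mm and 8.59 degrees, less where a joint would pass 70% of its speed; a pose out of reach is approached as far as the arm can. A call with a gripper value outside its range is refused whole. The fingers move at their own pace and stop on an object; the grip force is fixed at half the most. Time passes only in rows, so rows that repeat a pose let the fingers close. It gives the time, the measured TCP pose, the force, the opening and the grip force at its end, in the units of the state.
- get_obs(): the state, without advancing time (a new reading comes with each control period).
- snapshot(name): name is "scene" or "side" or "wrist"; returns (picture, depth): 384x512x3 uint8, red, green, blue; 384x512 float32, m along the optical axis (not along the pixel's ray), 0 where there is no reading.
- camera_model(name): a dict with "fx", "fy", "cx", "cy" (pixels), "rvec" (rotation vector, rad) and "tvec" (3), from world to camera coordinates, as OpenCV has them. Camera axes: x right, y down, z forward; pixel columns grow to the right and rows downward; lengths in m; the calibration is good to about 2 mm. The wrist camera is an equidistant fisheye: a pixel r from the principal point sees the ray r / f radians off the axis. A picture is of the moment at which its call begins: read the wrist's pose just before it. camera_model takes no time and is no camera call; for the wrist camera it gives the pose at the moment of the call.
- close_job(): hands the job in; it is judged then, once.
Trained networks look in the newest picture that a camera, given by its name, has taken for a name from the list of things; names that differ only in an ending like _2 or _b are one class to them, and where a whole thing is asked for, a point or a joint stands for the part that bears it (a point fixed in the world has none). Each returns a list of dicts, best first, with "score" (0 to 1); they miss things now and then, are a little off and sometimes report something else, mostly with a low value. They report only what shows in the picture. A call takes as long as a camera call. They do not tell look-alikes from the thing itself.
- silhouettes(camera, target): "pixels" (384x512 bool, what is visible of it) and "uv" ([column, row] in pixels, amid what is visible of it).
- spot_point(camera, target): "uv" ([column, row] in pixels: a listed point, or the origin of a listed thing).
The state is a dict: "time": time; "joint_positions": joint angles; "qvel": joint speeds; "joint_torque": joint torques, N m; "tool_pos": TCP position; "ee_rot": TCP orientation; "wrist_force": force on the tool from outside, world axes, zero at the start; "wrist_torque": the same for the moment, N m; "width": finger opening in m; "finger_force": force on a finger pad.
Only numpy, scipy, OpenCV 4.12 (cv2) and the standard library are available. Lean on these libraries where they do the work, as an engineer would, in place of code of your own. Each camera call takes 0.05 s, during which the arm holds its last target. There are 200 camera calls.

## Working session

There is one attempt and no reset: what is moved stays moved. The work goes in short steps, Python scripts to look and compute and a tool call to move; the robot and the scene stay as the last step left them, time stands still between calls to the robot, and variables do not carry over. Pictures are saved under pics/ and viewed, at most 10 in all, crops included, and the job is handed in when it is done.

Besides the shell and the picture viewer there is one more tool, called as name(argument=value, ...), one argument or row to a line, values as JSON. move_arm: Moves the arm, as the interface text tells. Its arguments: {"type":"object","properties":{"steps":{"type":"array"}},"required":["steps"]}

```bash
mkdir -p pics
python3 - <<'E'
from bench import *
import cv2,numpy as np
o=get_obs();print(o['time'],o['tool_pos'],o['ee_rot'],o['width'])
for n in ("scene","side"):
    p,d=snapshot(n);cv2.imwrite(f"pics/{n}0.png",p[:,:,::-1]);np.save(f"pics/{n}0.npy",d)
    m=camera_model(n);print(n,m)
    for t in ("dispenser","plunger_top","bay_left","bay_right","bolt","nut"):
        for r in spot_point(n,t)[:3]: print(t,np.round(r['uv'],1),round(r['score'],2))
E
```

```text
0.0 [ 0.17018442 -0.52246768  0.21831972] [-3.13945033e+00 -2.10525717e-04  3.14814760e-01] 0.09419607640529194
scene {'fx': 369.77303926649637, 'fy': 369.77303926649637, 'cx': 259.21160093083387, 'cy': 188.6983898554934, 'rvec': array([ 2.3119242 ,  0.92052303, -0.33332096]), 'tvec': array([-0.38376485, -0.21773668,  1.18664368])}
plunger_top [294.  230.6] 0.61
bay_left [267.5 133.6] 0.7
bay_left [313.3 160. ] 0.63
bolt [313.1 154.7] 0.44
nut [201.1 286.9] 0.54
side {'fx': 386.3367869937552, 'fy': 386.3367869937552, 'cx': 253.10297707413858, 'cy': 195.38391653316543, 'rvec': array([ 0.42842893, -2.64462842,  1.37072508]), 'tvec': array([0.52077929, 0.18278641, 1.01261475])}
dispenser [238.7 213.6] 0.64
plunger_top [218.9 177.4] 0.53
plunger_top [233.7 290.6] 0.53
bay_left [236.8 280.7] 0.94
bay_right [263.7 184.7] 0.61
bolt [232.6 290.6] 0.66
nut [270.6 180.1] 0.56
```

View pics/scene0.png

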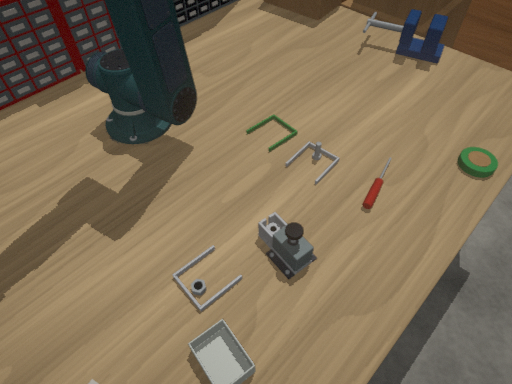

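View pics/side0.png

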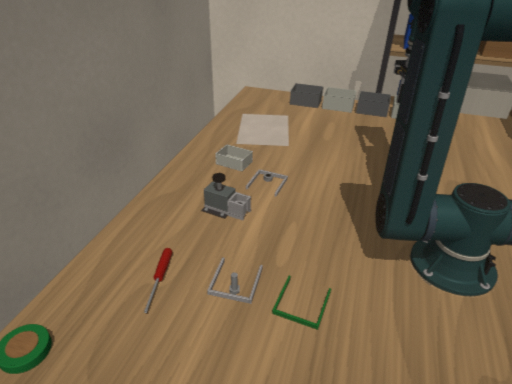

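The bolt stands in the aluminium left bay: scene (317,152), side (234,285). The nut is in the right bay. The green U is a decoy. The dispenser magazine (scene ~(272,228)) faces the robot, with the plunger cap at (294,231).

```bash
cat > h.py <<'E'
from bench import *
import cv2,numpy as np
def w2c(m): return cv2.Rodrigues(np.array(m['rvec'],float))[0],np.array(m['tvec'],float)
def cloud(n,d):
    m=camera_model(n);R,t=w2c(m);v,u=np.mgrid[:384,:512]
    P=np.stack([(u-m['cx'])/m['fx']*d,(v-m['cy'])/m['fy']*d,d],-1)
    P=(P-t)@R; P[d<=0]=np.nan; return P
def ray(n,uv,z):
    m=camera_model(n);R,t=w2c(m);r=R.T@np.array([(uv[0]-m['cx'])/m['fx'],(uv[1]-m['cy'])/m['fy'],1]);c=-R.T@t
    return c+r*(z-c[2])/r[2]
E
python3 - <<'E'
from h import *
for n in ("scene","side"):
    print(n,'cap',ray(n,(294,229.5) if n=="scene" else (218.7,176.5),.115))
    P=cloud(n,snapshot(n)[1])
    for t in ("dispenser","plunger","bay_left","bolt","bay_right","spacer_1"):
        for r in silhouettes(n,t)[:3]:
            k=r['pixels'];q=P[k];q=q[~np.isnan(q[:,0])]
            print(t,round(r['score'],2),k.sum(),np.round(r['uv']),'med',np.round(np.median(q,0),3),'z',np.round(np.percentile(q[:,2],[5,95]),3))
            z=.014 if 'bay' in t else .05
            g=np.array([ray(n,(u,v),.01)[:2] for v,u in zip(*np.nonzero(k))]) if 'bay' in t else q[q[:,2]>z][:,:2]
            if len(g)>5:
                c=cv2.minAreaRect((g*1000).astype(np.float32));print('   rect',np.round(c[0]),np.round(c[1]),round(c[2],1), np.round(cv2.boxPoints(c)).tolist())
E
```

```text
scene cap [ 0.66852694 -0.03831472  0.115     ]
dispenser 0.56 2072 [282. 246.] med [ 0.669 -0.052  0.055] z [0.004 0.115]
   rect [643. -35.] [ 52. 137.] 81.6 [[571.0, -50.0], [707.0, -70.0], [714.0, -19.0], [579.0, 1.0]]
plunger 0.72 274 [296. 230.] med [ 0.671 -0.041  0.115] z [0.105 0.117]
   rect [669. -38.] [38. 38.] 13.0 [[647.0, -23.0], [655.0, -61.0], [692.0, -52.0], [683.0, -15.0]]
bay_left 0.8 371 [322. 151.] med [0.52  0.258 0.012] z [0.001 0.016]
   rect [518. 234.] [116. 125.] 1.1 [[459.0, 295.0], [462.0, 170.0], [578.0, 172.0], [575.0, 297.0]]
bay_left 0.74 345 [279. 125.] med [0.361 0.265 0.01 ] z [0.    0.016]
   rect [351. 248.] [118. 118.] 84.7 [[287.0, 194.0], [404.0, 183.0], [415.0, 301.0], [297.0, 312.0]]
bay_left 0.4 126 [316. 152.] med [0.515 0.257 0.022] z [0.    0.056]
   rect [499. 276.] [26. 76.] 37.5 [[466.0, 298.0], [512.0, 238.0], [533.0, 254.0], [487.0, 314.0]]
bolt 0.55 113 [315. 151.] med [0.515 0.256 0.023] z [0.003 0.055]
   rect [512. 259.] [11. 12.] 69.0 [[504.0, 256.0], [516.0, 252.0], [520.0, 262.0], [508.0, 267.0]]
bolt 0.29 188 [198. 284.] me
[... 749 characters left out ...]
01 0.016]
   rect [347. 250.] [122. 112.] 86.3 [[287.0, 193.0], [399.0, 186.0], [407.0, 308.0], [295.0, 315.0]]
bolt 0.65 164 [234. 284.] med [0.507 0.269 0.024] z [0.003 0.057]
   rect [509. 266.] [12. 13.] 57.0 [[500.0, 264.0], [511.0, 257.0], [517.0, 267.0], [506.0, 274.0]]
bolt 0.35 176 [274. 176.] med [ 0.552 -0.241  0.011] z [0.001 0.016]
bay_right 0.69 258 [275. 177.] med [ 0.554 -0.238  0.01 ] z [-0.     0.016]
   rect [ 566. -210.] [132. 120.] 83.3 [[498.0, -269.0], [618.0, -283.0], [633.0, -152.0], [514.0, -137.0]]
spacer_1 0.27 171 [234. 285.] med [0.507 0.268 0.025] z [0.004 0.057]
   rect [509. 265.] [14. 15.] 20.2 [[500.0, 269.0], [505.0, 256.0], [518.0, 260.0], [513.0, 274.0]]
```

Run:
```python
import cv2
a=cv2.imread('pics/scene0.png')[125:305,165:365];b=cv2.imread('pics/side0.png')[160:310,195:345]
cv2.imwrite('pics/c1.png',cv2.hconcat([cv2.resize(a,(440,396),interpolation=2),cv2.resize(b,(360,360),interpolation=2)][:1]+[cv2.copyMakeBorder(cv2.resize(b,(360,360),interpolation=2),0,36,0,0,0)]))
```

```text
(no output)
```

View pics/c1.png

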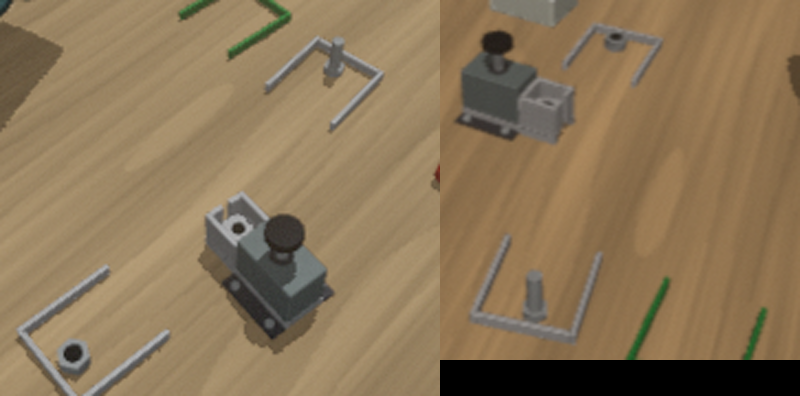

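Close-up confirms it. The estimates agree between cameras: dispenser origin ≈ (0.600,-0.028) with yaw ≈ -7.5°, cap (0.667,-0.036), bay_left centre ≈ (0.516,0.232), bolt (0.511,0.263). I'll move above the plunger with the fingers shut, turning so that they close along world x.

move_arm(
  steps=[0, 0, 0.105, 0.033, 0.033, 0, 0, 0, 0, 0.21, 0.066, 0.066, 0, 0, 0, 0, 0.315, 0.099, 0.099, 0, 0, 0, 0, 0.42, 0.132, 0.132, 0, 0, 0, 0, 0.525, 0.165, 0.165, 0, 0, 0, 0, 0.63, 0.198, 0.198, 0, 0, 0, 0, 0.735, 0.231, 0.231, 0, 0, 0, 0, 0.84, 0.264, 0.264, 0, 0, 0, 0, 0.945, 0.297, 0.297, 0, 0, 0, 0, 1.05, 0.33, 0.33, 0, 0, 0, 0, 1.155, 0.363, 0.363, 0, 0, 0, 0, 1.256, 0.396, 0.396, 0, 0],
)

```text
time: 2.6
tool_pos: [0.5675, -0.1254, 0.2197]
ee_rot: [3.141, 0.0, 1.575]
wrist_force: [0.4, -0.5, -0.1]
width: 0.0019
finger_force: 0.0
```

move_arm(
  steps=[0, 0, 0, 0.033, 0.03, -0.01, 0, 0, 0, 0, 0.066, 0.06, -0.025, 0, 0, 0, 0, 0.1, 0.09, -0.045, 0, 0, 0, 0, 0.1, 0.09, -0.06, 0, 0, 0, 0, 0.1, 0.09, -0.06, 0, 0, 0, 0, 0.1, 0.09, -0.06, 0],
)

```text
time: 3.2
tool_pos: [0.6656, -0.0378, 0.1596]
ee_rot: [-3.141, 0.0, 1.57]
wrist_force: [-0.1, -0.6, 0.7]
width: 0.0006
finger_force: 0.0
```

move_arm(
  steps=[0, 0, 0, 0, 0, -0.015, 0, 0, 0, 0, 0, 0, -0.027, 0, 0, 0, 0, 0, 0, -0.033, 0, 0, 0, 0, 0, 0, -0.039, 0, 0, 0, 0, 0, 0, -0.045, 0, 0, 0, 0, 0, 0, -0.051, 0, 0, 0, 0, 0, 0, -0.056, 0, 0, 0, 0, 0, 0, -0.06, 0, 0, 0, 0, 0, 0, -0.062, 0, 0, 0, 0, 0, 0, -0.062, 0, 0, 0, 0, 0, 0, -0.062, 0],
)

```text
time: 4.3
tool_pos: [0.6656, -0.038, 0.1004]
ee_rot: [3.141, 0.001, 1.57]
wrist_force: [-4.4, -0.8, 10.0]
width: 0.0003
finger_force: 4.7
```

move_arm(
  steps=[0, 0, 0, 0, 0, -0.002, 0, 0, 0, 0, 0, 0, -0.004, 0, 0, 0, 0, 0, 0, -0.004, 0, 0, 0, 0, 0, 0, -0.004, 0],
)

```text
time: 4.7
tool_pos: [0.6657, -0.038, 0.0992]
ee_rot: [3.14, 0.002, 1.57]
wrist_force: [-9.2, -0.0, 16.2]
width: 0.0008
finger_force: 8.6
```

The plunger is on its stop: the force jumped and the tip is at 85 mm. Releasing now.

move_arm(
  steps=[0, 0, 0, 0, 0, 0.008, 0, 0, 0, 0, 0, 0, 0.016, 0, 0, 0, 0, 0, 0, 0.024, 0, 0, 0, 0, 0, 0, 0.032, 0, 0, 0, 0, 0, 0, 0.04, 0, 0, 0, 0, 0, 0, 0.06, 0, 0, 0, 0, 0, -0.035, 0.08, 0, 0, 0, 0, 0, -0.075, 0.09, 0, 0, 0, 0, 0, -0.115, 0.09, 0.2, 0, 0, 0, 0, -0.115, 0.09, 0.2],
)

```text
time: 5.7
tool_pos: [0.6663, -0.1569, 0.1829]
ee_rot: [3.141, 0.001, 1.565]
wrist_force: [-0.8, 0.2, -1.0]
width: 0.0135
finger_force: 0.0
```

Run:
```python
from h import *
print({k:get_obs()[k] for k in ('time','tool_pos','width')})
out=[]
for n,(r,c) in (("scene",(185,225)),("side",(160,195))):
    p,d=snapshot(n);out.append(cv2.resize(p[r:r+100,c:c+100,::-1],(400,400),interpolation=2));P=cloud(n,d)
    for t in ("spacer_1","plunger"):
      for s in silhouettes(n,t)[:4]:
        k=s['pixels'];q=P[k];q=q[~np.isnan(q[:,0])]
        top=q[q[:,2]>np.percentile(q[:,2],50)-.003]
        c,w,a=cv2.minAreaRect((top[:,:2]*1000).astype(np.float32))
        print(n,t,round(s['score'],2),np.round(s['uv']),k.sum(),'z',np.round(np.percentile(q[:,2],[5,50,95]),3),np.round(c),np.round(w),np.round(ray(n,s['uv'],.011),3))
cv2.imwrite('pics/c2.png',cv2.hconcat(out))
```

```text
{'time': 5.7, 'tool_pos': array([ 0.66631156, -0.15686645,  0.1828519 ]), 'width': 0.013529901859798027}
scene spacer_1 0.43 [280. 229.] 40 z [0.022 0.025 0.027] [599. -21.] [22. 13.] [ 0.604 -0.004  0.011]
scene plunger 0.65 [199. 284.] 182 z [0.007 0.017 0.019] [ 573. -241.] [29. 31.] [ 0.57  -0.237  0.011]
side spacer_1 0.5 [259. 220.] 100 z [0.003 0.012 0.015] [534. -13.] [30. 36.] [ 0.531 -0.003  0.011]
side plunger 0.55 [220. 180.] 148 z [0.073 0.114 0.117] [667. -35.] [35. 39.] [ 0.717 -0.164  0.011]
```

View pics/c2.png

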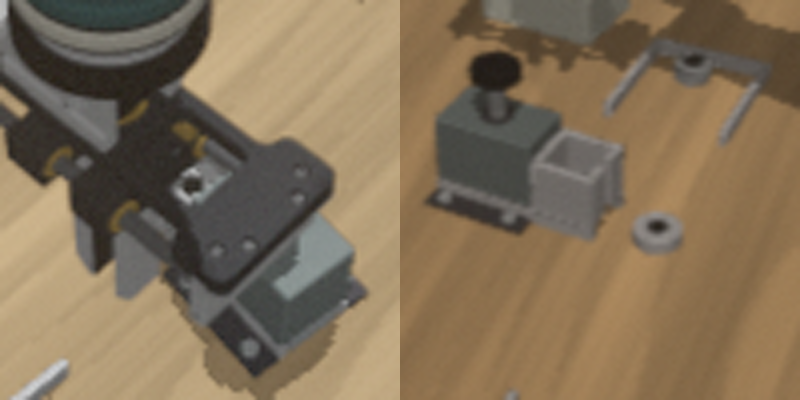

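The disc lies flat in front of the slot (side crop (657,232), ≈ (0.534,-0.016)), and the plunger is up. I'll go to the -y side of the disc, keeping the fingers open about 19 mm so they cradle it like a V.

move_arm(
  steps=[0, 0, 0, -0.035, 0.018, 0, 0.2, 0, 0, 0, -0.07, 0.036, 0, 0.2, 0, 0, 0, -0.105, 0.055, -0.02, 0.2, 0, 0, 0, -0.133, 0.07, -0.05, 0.2, 0, 0, 0, -0.133, 0.07, -0.085, 0.2, 0, 0, 0, -0.133, 0.07, -0.12, 0.2, 0, 0, 0, -0.133, 0.07, -0.15, 0.2, 0, 0, 0, -0.133, 0.07, -0.16, 0.2, 0, 0, 0, -0.133, 0.07, -0.16, 0.2, 0, 0, 0, -0.133, 0.07, -0.16, 0.2],
)

```text
time: 7.0
tool_pos: [0.5345, -0.0818, 0.025]
ee_rot: [3.139, 0.001, 1.572]
wrist_force: [0.2, -0.5, -0.2]
width: 0.0186
finger_force: 0.0
```

Run:
```python
from h import *
o=get_obs();print({k:o[k] for k in ('time','tool_pos','ee_rot','width','wrist_force')})
for n in ("scene","side"):
    p,d=snapshot(n);P=cloud(n,d)
    for s in silhouettes(n,"spacer_1")[:3]:
        k=s['pixels'];q=P[k];q=q[~np.isnan(q[:,0])];top=q[abs(q[:,2]-.0125)<.003]
        c,w,a=cv2.minAreaRect((top[:,:2]*1000).astype(np.float32)) if len(top)>5 else (0,0,0)
        print(n,round(s['score'],2),np.round(s['uv']),np.round(c),np.round(w))
    if n=="side": cv2.imwrite('pics/c3.png',cv2.resize(p[160:310,190:340,::-1],(600,600),interpolation=2))
```

```text
{'time': 7.0, 'tool_pos': array([ 0.53451027, -0.08181248,  0.02502683]), 'ee_rot': array([3.13901036e+00, 5.27818809e-04, 1.57150918e+00]), 'width': 0.0186123989084574, 'wrist_force': array([ 0.17563054, -0.49738185, -0.23816057])}
scene 0.61 [275. 228.] 0 0
scene 0.52 [285. 249.] [644. -40.] [ 63. 132.]
scene 0.47 [296. 230.] 0 0
```

View pics/c3.png

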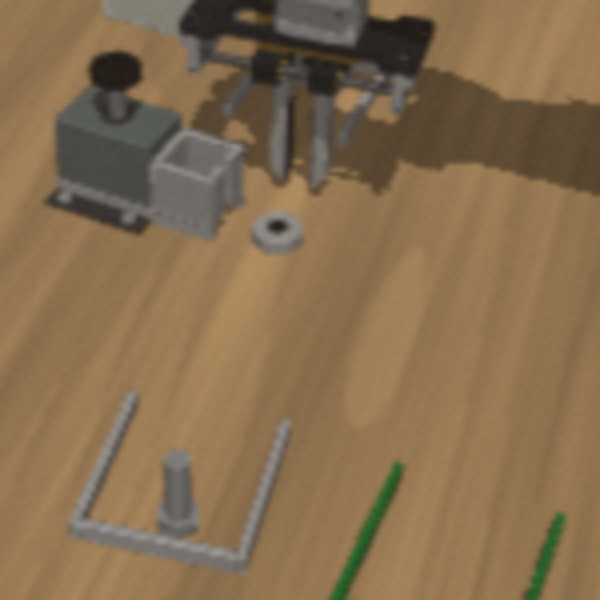

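The disc at crop (277,230) lines up with the finger gap at (298,180) along the bay direction. I'll lower to bench level and push slowly towards the bay.

move_arm(
  steps=[0, 0, 0, 0, 0, -0.007, 0.2, 0, 0, 0, 0, 0.008, -0.007, 0.2, 0, 0, 0, 0, 0.018, -0.007, 0.2, 0, 0, 0, 0, 0.028, -0.007, 0.2, 0, 0, 0, -0.001, 0.04, -0.007, 0.2, 0, 0, 0, -0.002, 0.053, -0.007, 0.2, 0, 0, 0, -0.003, 0.066, -0.007, 0.2, 0, 0, 0, -0.004, 0.079, -0.007, 0.2, 0, 0, 0, -0.005, 0.092, -0.007, 0.2, 0, 0, 0, -0.006, 0.105, -0.007, 0.2, 0, 0, 0, -0.007, 0.115, -0.007, 0.2, 0, 0, 0, -0.008, 0.12, -0.007, 0.2],
)

```text
time: 8.4
tool_pos: [0.5252, 0.0391, 0.0165]
ee_rot: [3.141, 0.0, 1.572]
wrist_force: [-0.4, -0.5, 0.5]
width: 0.0186
finger_force: 0.2
```

Run:
```python
from h import *
o=get_obs();print({k:o[k] for k in ('time','tool_pos','ee_rot','width','wrist_force')})
for n in ("scene","side"):
    p,d=snapshot(n);P=cloud(n,d)
    x,y=P[...,0],P[...,1]
    for s in silhouettes(n,"spacer_1")[:3]:
        k=s['pixels'];q=P[k];q=q[~np.isnan(q[:,0])];top=q[abs(q[:,2]-.0125)<.003]
        c,w,a=cv2.minAreaRect((top[:,:2]*1000).astype(np.float32)) if len(top)>5 else (0,0,0)
        print(n,round(s['score'],2),np.round(s['uv']),np.round(c),np.round(w))
    if n=="side": cv2.imwrite('pics/c4.png',cv2.resize(p[160:310,190:340,::-1],(600,600),interpolation=2))
```

```text
{'time': 8.4, 'tool_pos': array([0.5252147 , 0.03910408, 0.01654361]), 'ee_rot': array([3.14141766e+00, 2.54657125e-05, 1.57182416e+00]), 'width': 0.01863879145166609, 'wrist_force': array([-0.37878791, -0.49353897,  0.47076499])}
scene 0.53 [275. 228.] 0 0
side 0.51 [254. 239.] [525.  66.] [35. 39.]
side 0.34 [231. 284.] [508. 265.] [22. 23.]
```

View pics/c4.png

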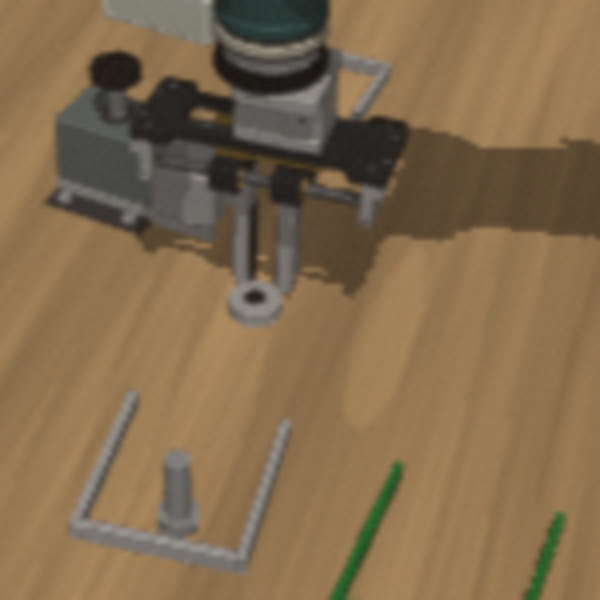

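The disc is cradled in the fingers at (0.525,0.065), crop (255,302), aligned with the bay mouth midpoint (209,410). I'll push on.

move_arm(
  steps=[0, 0, 0, -0.001, 0.01, 0, 0.2, 0, 0, 0, -0.002, 0.023, 0, 0.2, 0, 0, 0, -0.003, 0.036, 0, 0.2, 0, 0, 0, -0.004, 0.049, 0, 0.2, 0, 0, 0, -0.005, 0.062, 0, 0.2, 0, 0, 0, -0.006, 0.075, 0, 0.2, 0, 0, 0, -0.007, 0.088, 0, 0.2, 0, 0, 0, -0.008, 0.101, 0, 0.2, 0, 0, 0, -0.009, 0.113, 0, 0.2, 0, 0, 0, -0.009, 0.122, 0, 0.2, 0, 0, 0, -0.009, 0.129, 0, 0.2, 0, 0, 0, -0.009, 0.133, 0, 0.2],
)

```text
time: 9.8
tool_pos: [0.5163, 0.1716, 0.0165]
ee_rot: [3.142, 0.0, 1.571]
wrist_force: [0.5, -0.6, 0.1]
width: 0.0187
finger_force: 0.1
```

```bash
cat > look.py <<'E'
from h import *
import sys
o=get_obs();print({k:o[k] for k in ('time','tool_pos','width','wrist_force')})
out=[]
for n,(r,c) in (("scene",(110,260)),("side",(230,190))):
    p,d=snapshot(n);P=cloud(n,d)
    for t in ("spacer_1","bolt","bay_left"):
      for s in silhouettes(n,t)[:3]:
        k=s['pixels'];q=P[k];q=q[~np.isnan(q[:,0])];top=q[abs(q[:,2]-.0125)<.004]
        c_,w,a=cv2.minAreaRect((top[:,:2]*1000).astype(np.float32)) if len(top)>5 else (0,0,0)
        print(n,t,round(s['score'],2),np.round(s['uv']),np.round(c_),np.round(w),np.round(a))
    out.append(cv2.resize(p[r:r+100,c:c+100,::-1],(400,400),interpolation=2))
cv2.imwrite(sys.argv[1],cv2.hconcat(out))
E
python3 look.py pics/c5.png
```

```text
{'time': 9.8, 'tool_pos': array([0.51630989, 0.1716069 , 0.01647427]), 'width': 0.018682532976613445, 'wrist_force': array([ 0.51694792, -0.60283339,  0.05586253])}
scene bolt 0.38 [284. 247.] [642. -43.] [ 64. 137.] 83.0
scene bay_left 0.65 [261. 124.] [348. 247.] [119. 111.] 87.0
scene bay_left 0.46 [324. 168.] [519. 233.] [109. 117.] 4.0
side spacer_1 0.64 [245. 272.] [515. 199.] [36. 36.] 20.0
side bolt 0.66 [234. 286.] [506. 272.] [22. 35.] 20.0
side bay_left 0.88 [227. 293.] [516. 236.] [108. 115.] 3.0
side bay_left 0.69 [293. 317.] [347. 248.] [116. 108.] 85.0
```

View pics/c5.png

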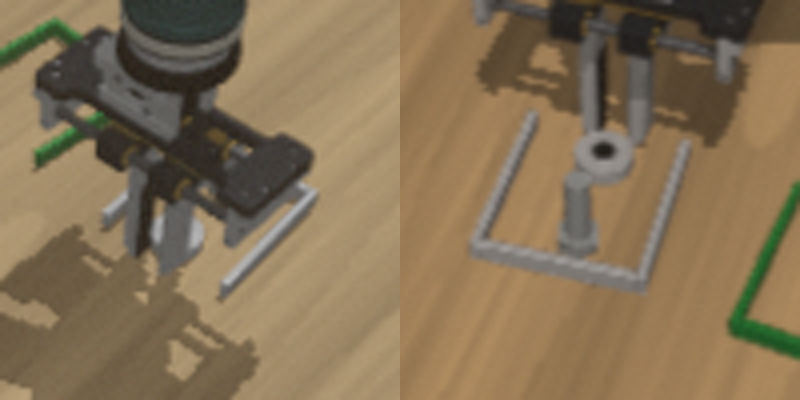

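The disc is at y ≈ 0.199, which is bay y ≈ -34 mm, just inside. The bolt head edge is still about 34 mm ahead. I'll push 15 mm more, then back off and rise.

move_arm(
  steps=[0, 0, 0, 0, 0.004, 0, 0.2, 0, 0, 0, 0, 0.009, 0, 0.2, 0, 0, 0, 0, 0.013, 0, 0.2, 0, 0, 0, 0, 0.015, 0, 0.2, 0, 0, 0, 0, 0.015, 0, 0.2, 0, 0, 0, 0, 0.01, 0, 0.2, 0, 0, 0, 0, -0.005, 0, 0.2, 0, 0, 0, 0, -0.025, 0, 0.2, 0, 0, 0, 0, -0.04, 0.02, 0.2, 0, 0, 0, 0, -0.05, 0.06, 0.2, 0, 0, 0, -0.02, -0.06, 0.1, 0.2, 0, 0, 0, -0.06, -0.07, 0.12, 0.2],
)

```text
time: 11.4
tool_pos: [0.4589, 0.0993, 0.1406]
ee_rot: [3.134, -0.0, 1.569]
wrist_force: [-0.1, -0.2, -0.0]
width: 0.0186
finger_force: 0.0
```

move_arm(
  steps=[0, 0, 0, -0.03, -0.03, 0.02, 0.2, 0, 0, 0, -0.06, -0.06, 0.04, 0.2, 0, 0, 0, -0.09, -0.09, 0.06, 0.2, 0, 0, 0, -0.11, -0.12, 0.06, 0.2, 0, 0, 0, -0.11, -0.15, 0.06, 0.2, 0, 0, 0, -0.11, -0.15, 0.06, 0.2, 0, 0, 0, -0.11, -0.15, 0.06, 0.2],
)

```text
time: 12.1
tool_pos: [0.3459, -0.0497, 0.1965]
ee_rot: [3.141, -0.0, 1.568]
wrist_force: [-0.6, 0.4, -0.4]
width: 0.0185
finger_force: 0.0
```

```bash
python3 look.py pics/c6.png
```

```text
{'time': 12.1, 'tool_pos': array([ 0.34586203, -0.04969516,  0.19645929]), 'width': 0.01846425139019981, 'wrist_force': array([-0.57508336,  0.35315718, -0.44821248])}
scene spacer_1 0.6 [276. 228.] 0 0 0
scene bolt 0.67 [315. 148.] [513. 258.] [20. 19.] 30.0
scene bay_left 0.89 [280. 124.] [348. 247.] [116. 113.] 84.0
scene bay_left 0.73 [321. 147.] [518. 234.] [110. 117.] 4.0
side spacer_1 0.57 [239. 272.] [516. 211.] [32. 38.] 65.0
side bolt 0.62 [234. 283.] [509. 264.] [22. 23.] 20.0
side bay_left 0.88 [230. 295.] [516. 237.] [109. 116.] 4.0
side bay_left 0.72 [295. 318.] [347. 253.] [107. 107.] 85.0
```

View pics/c6.png

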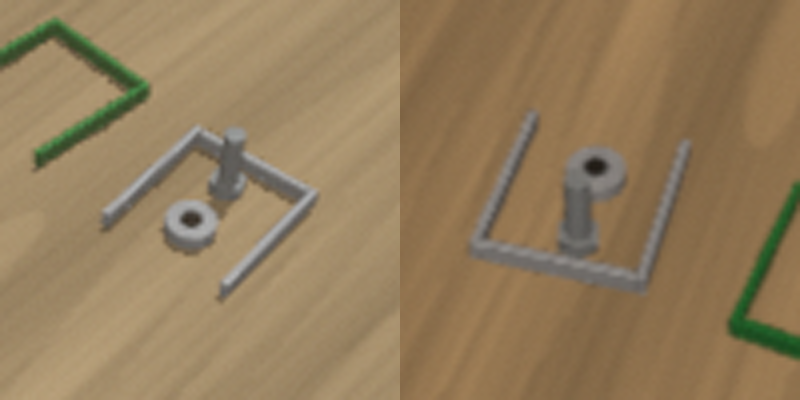

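The disc lies flat inside the bay, scene crop (190,224), bay y ≈ -21 mm and x ≈ 0. The bolt stands unmoved and the arm is clear. Handing in.

```bash
python3 -c "
from bench import *
print(close_job())"
```

```text
the job is handed in; nothing more can be done
None
```

I pressed the plunger fully once and pushed the one ejected disc into the left bay with the bolt, where it lies flat about 34 mm past the mouth; the bolt is still standing, the arm is clear, and the job was handed in at about 12 s with no verdict returned.

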